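# Lay out a range of pocket knives by size in the finishing tray

### The job

Lay the four finished, wood-handled pocket knives out by size in the tray, shortest on the left to longest on the right as seen from the robot: one to each cork rest, flat, centred and straight along it, with all the steel bolster ends pointing away from the robot. The bare steel knife still waits for its wooden scales: leave it where it lies, and don't knock over the oil bottle.

Things in the scene. Friction and masses are not known exactly. Their poses are not given: they have to be found in the camera images.
- knife_a: finished folding pocket knife, closed, lying flat on its side on the dark bench mat (3 mm thick): 108 mm long, 23.5 mm wide, 15 mm thick, parallel sides and rounded ends, dark wooden scales with brass rivets and a steel bolster at one end. Origin: centre of its underside; x along its length towards the bolster end, y across its width, z up. Plain to grip across its width at the middle.
- knife_b: finished folding pocket knife, closed, lying flat on its side on the dark bench mat (3 mm thick): 72 mm long, 17.5 mm wide, 13 mm thick, parallel sides and rounded ends, dark wooden scales with brass rivets and a steel bolster at one end. Origin: centre of its underside; x along its length towards the bolster end, y across its width, z up. Plain to grip across its width at the middle.
- knife_c: finished folding pocket knife, closed, lying flat on its side on the dark bench mat (3 mm thick): 126 mm long, 26 mm wide, 16 mm thick, parallel sides and rounded ends, dark wooden scales with brass rivets and a steel bolster at one end. Origin: centre of its underside; x along its length towards the bolster end, y across its width, z up. Plain to grip across its width at the middle.
- knife_d: finished folding pocket knife, closed, lying flat on its side on the dark bench mat (3 mm thick): 90 mm long, 20.5 mm wide, 14 mm thick, parallel sides and rounded ends, dark wooden scales with brass rivets and a steel bolster at one end. Origin: centre of its underside; x along its length towards the bolster end, y across its width, z up. Plain to grip across its width at the middle.
- rest_1: leftmost (seen from the robot) of four equal cork-topped rests, raised strips 145 x 34 mm, 6 mm high, side by side 64 mm apart in a shallow wooden tray. Origin: centre of its underside, 8 mm above the bench; cork top at +6 mm; x along the strip away from the robot, y across it to the left, z up. The tray stands left or right on the bench, somewhat turned, fixed.
- rest_2: second from the left (seen from the robot) of four equal cork-topped rests, raised strips 145 x 34 mm, 6 mm high, side by side 64 mm apart in a shallow wooden tray. Origin: centre of its underside, 8 mm above the bench; cork top at +6 mm; x along the strip away from the robot, y across it to the left, z up. Tray: 190 x 296 mm, brass corners, floor 8 mm above the bench.
- rest_3: third from the left (seen from the robot) of four equal cork-topped rests, raised strips 145 x 34 mm, 6 mm high, side by side 64 mm apart in a shallow wooden tray. Origin: centre of its underside, 8 mm above the bench; cork top at +6 mm; x along the strip away from the robot, y across it to the left, z up. The tray's rim stands 16 mm above the bench.
- rest_4: rightmost (seen from the robot) of four equal cork-topped rests, raised strips 145 x 34 mm, 6 mm high, side by side 64 mm apart in a shallow wooden tray. Origin: centre of its underside, 8 mm above the bench; cork top at +6 mm; x along the strip away from the robot, y across it to the left, z up. The rim's inner face is 44 mm from this centre line.
- bare_knife: unfinished folding knife without wooden scales, all bare steel with brass rivets, 100 x 19 mm, 8 mm thick, lying on the mat among the others. Origin: centre of its underside; x along its length, z up. To be left where it is. An open tin of rivets, 54 mm across and 18 mm tall, also stands on the mat.
- oil_bottle: small amber glass oil bottle with a black cap, 36 mm across, 85 mm tall, standing on the bench beyond the mat and the tray. Origin: centre of its foot, z up. To be left standing.
There are look-alikes about, which are no part of the job. Leave any purple or turquoise look-alike of the knife_d alone.

How it is judged:
By the outcome, as a careful person would: the job done as asked, in the order asked, and still so for the second after the job is handed in, with the robot touching nothing.
It also fails if it takes over 125 s, if anything falls off the work surface, if the arm or the gripper's body presses on something with over 40 N, if the wrist force passes 120 N, or if a joint passes its speed limit or range.

### The arm

A 7-joint arm with a two-finger parallel gripper is mounted at the origin on the work surface. World frame = base frame: x ahead of the robot, y to its left, z up, the work surface at z = 0. Lengths are in m, angles in rad, forces in N, time in s.
With the tool pointing down it reaches from about 0.425 to 0.875 m from the base axis. Payload 9.9 kg.
Tool frame: the origin (TCP) lies midway between the tips of the shut fingers; the grasp point (between the pads) lies 19 mm behind it; z points along the fingers, y is the line along which they close (so a half turn about z gives the same grasp; the last joint's range is limited). The gripper opens to 85 mm and grips with 20 to 120 N. Pads are 22 mm wide; open, the fingers measure 114 mm over their backs; the gripper's body (76 mm by 85 mm) begins 54 mm behind the grasp point. The pads swing forward as they close: fully open they stand 13 mm farther back than shut.
Start: joints at [-1.199, 0.576, 0.025, 1.437, -0.015, 1.129, -0.057], TCP at [0.297, 0.606, 0.231] pointing down, gripper open.
Joint ranges: [-2.76, 2.76], [-0.34, 2.15], [-1.52, 1.57], [0.19, 2.46], [-1.09, 4.23], [0.17, 1.99], [-2.82, 2.82]. Speed limits (rad/s): [2.22, 2.22, 3.01, 3.01, 3.14, 3.14, 3.14].

### API

Orientations are given as a rotation vector (axis times angle).
In Python, from station import * gives the robot as it stands. The module is installed in compiled form; this text tells all that it offers.
- The arm moves only by the tool send_rows, never from a script. Its argument "steps" is text: rows parted by semicolons, each of 5 numbers parted by spaces: the opening, from -1 (shut) to 1 (fully open), then the shift along the tool's x, y, z in units of 50 mm (1.0 is 50 mm), then the turn about the tool's z in units of 6 degrees (1.0 is 6 degrees). A call has 1 to 12 rows; each row shifts and turns the commanded pose from where the row before left it, along the tool's axes as they then stand; what a row does not reach is not made up. A row lasts 1/8 s, in which the tool goes at most 62.5 mm and 10.7 degrees, less where a joint would pass 70% of its speed; a pose out of reach is approached as far as the arm can. A call is refused whole if a number of a shift passes 1 or a number of a turn 1, either way. A call with a gripper value outside its range is refused whole. The fingers move at their own pace and stop on an object; "squeeze" is the grip in N (left out, the last holds). Time passes only in rows, so rows that do not move let the fingers close. It gives the time, the measured TCP pose, the force, the opening and the grip force at its end, in the units of the state.
- state(): the state, without advancing time (a new reading comes with each control period).
- capture(name): name is "side" or "top"; returns the picture (400x640x3 uint8, red, green, blue); there is no depth.
- camera_params(name): a dict with "camera_matrix" (3x3 intrinsics, pixels), "dist_coeffs" ([k1, k2, p1, p2, k3] as OpenCV has them; the pictures are not rectified), "R" (3x3) and "t" (3): a world point X has camera coordinates R X + t. Camera axes: x right, y down, z forward; pixel columns grow to the right and rows downward; lengths in m; the calibration is good to about 2 mm. A picture is of the moment at which its call begins. camera_params takes no time and is no camera call.
- close_job(): hands the job in; it is judged then, once.
The state is a dict: "t": time; "joint_pos": joint angles; "dq": joint speeds; "joint_torque": joint torques, N m; "ee_pos": TCP position; "tool_rot": TCP orientation; "ft_force": force on the tool from outside, world axes, zero at the start; "moment": the same for the moment, N m; "opening": opening from 0.0 (shut) to 1.0 (fully open); "grasp_force": force on a finger pad.
Only numpy, scipy, OpenCV 4.12 (cv2) and the standard library are available. Lean on these libraries where they do the work, as an engineer would, in place of code of your own. Each camera call takes 0.05 s, during which the arm holds its last target. There are 200 camera calls.

## Working session

There is one attempt and no reset: what is moved stays moved. The work goes in short steps, Python scripts to look and compute and a tool call to move; the robot and the scene stay as the last step left them, time stands still between calls to the robot, and variables do not carry over. Pictures are saved under pics/ and viewed, at most 14 in all, crops included, and the job is handed in when it is done.

Besides the shell and the picture viewer there is one more tool, called after "Request:" by a JSON object that holds its "method" and its "body". send_rows: Moves the arm, as the interface text tells. Its arguments: {"type":"object","properties":{"steps":{"type":"string"},"squeeze":{"type":"number"}},"required":["steps"]}

```bash
mkdir -p pics; python3 - <<'E'
from station import *
import cv2
for n in("top","side"):
    cv2.imwrite(f"pics/{n}0.png",capture(n)[:,:,::-1]); p=camera_params(n); print(n,p)
s=state();print(s)
E
```

```text
top {'camera_matrix': array([[414.77591533,   0.        , 321.17839767],
       [  0.        , 414.77591533, 203.25067559],
       [  0.        ,   0.        ,   1.        ]]), 'dist_coeffs': array([-0.05798634,  0.        ,  0.        ,  0.        ,  0.        ]), 'R': array([[-0.00601876, -0.99996096, -0.00646944],
       [-0.99539525,  0.00660996, -0.09562743],
       [ 0.09566646,  0.00586409, -0.99539617]]), 't': array([0.14869274, 0.51476628, 1.1012763 ])}
side {'camera_matrix': array([[505.80507652,   0.        , 326.57257312],
       [  0.        , 505.80507652, 205.92349141],
       [  0.        ,   0.        ,   1.        ]]), 'dist_coeffs': array([-0.02463186,  0.        ,  0.        ,  0.        ,  0.        ]), 'R': array([[-8.42289841e-01, -5.39024807e-01,  2.85773055e-04],
       [-3.30527922e-01,  5.16069926e-01, -7.90204483e-01],
       [ 4.25792340e-01, -6.65675664e-01, -6.12843205e-01]]), 't': array([0.48891948, 0.11786493, 1.45157555])}
{'t': 0.1, 'joint_pos': array([-1.19879978,  0.5764578 ,  0.02481486,  1.43783882, -0.01501105,
        1.12901184, -0.05653874]), 'dq': array([ 3.53495314e-04, -2.23460699e-03,  1.07659139e-03, -4.05223779e-03,
       -2.13632541e-04, -3.32404304e-04,  1.38937923e-05]), 'joint_torque': array([ 5.59843727e-03, -7.67288947e+01,  2.25763388e+00, -2.86598593e+01,
        1.58862839e-02,  8.60708038e-03, -1.39548592e-05]), 'ee_pos': array([0.29690936, 0.60572587, 0.23051637]), 'tool_rot': array([-7.09690357e-01, -3.06007821e+00,  2.36100523e-03]), 'ft_force': array([-0.03287934, -0.88394303, -0.41738566]), 'moment': array([0.03550342, 0.04571547, 0.06102729]), 'grasp_force': 0.0, 'opening': 0.9983693183027319}
```

View pics/top0.png

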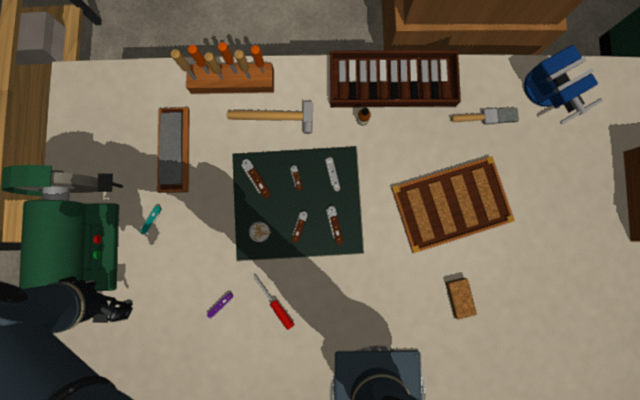

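View pics/side0.png

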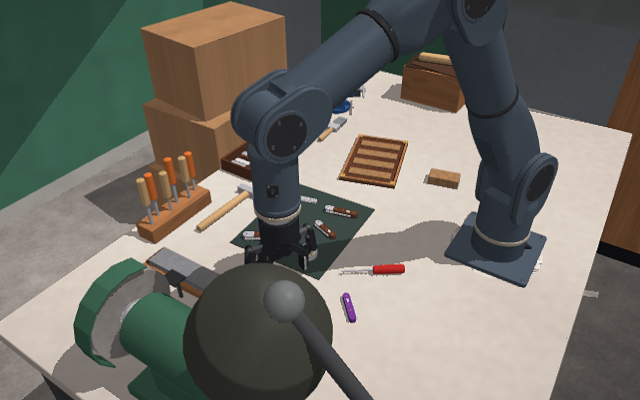

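The top view shows the mat at columns 235–362, rows 148–260. It holds four wood knives, the bare knife at about (333,174) and the tin at (259,232). The tray is near (452,203) and the bottle at (363,116). In the side view the arm hides part of the mat. Next I'll make rectified metric close-ups.

```bash
cat > h.py <<'E'
from station import *
import cv2, numpy as np
P=camera_params("top");K,D,R,t=P["camera_matrix"],P["dist_coeffs"],P["R"],P["t"]
def proj(X): return cv2.projectPoints(np.asarray(X,float).reshape(-1,1,3),cv2.Rodrigues(R)[0],t,K,D)[0].reshape(-1,2)
def unproj(uv,z):
    n=cv2.undistortPoints(np.asarray(uv,float).reshape(-1,1,2),K,D).reshape(-1,2)
    d=np.c_[n,np.ones(len(n))]@R; c=-R.T@t
    return (c+d*((z-c[2])/d[:,2])[:,None])[:,:2]
def rect(img,x0,x1,y0,y1,z,mm):  # rows: x descending; cols: y descending (left=+y)
    xs=np.arange(x1,x0,-mm/1e3); ys=np.arange(y1,y0,-mm/1e3)
    gy,gx=np.meshgrid(ys,xs); m=proj(np.stack([gx,gy,0*gx+z],-1)).reshape(*gx.shape,2).astype(np.float32)
    return cv2.remap(img,m[...,0],m[...,1],cv2.INTER_CUBIC)
E
python3 - <<'E'
from h import *
im=cv2.imread("pics/top0.png")
print(unproj([[235,148],[362,260]],.003),unproj([[392,155],[513,250]],.016))
c=unproj([[235,148],[362,260]],.017).mean(0)
print(c)
m=rect(im,c[0]-.16,c[0]+.16,c[1]-.2,c[1]+.2,.017,.5); cv2.imwrite("pics/mat.png",m)
c=unproj([[452,203]],.014)[0];print(c)
m=rect(im,c[0]-.15,c[0]+.15,c[1]-.2,c[1]+.2,.014,.5); cv2.imwrite("pics/tray.png",m)
E
```

```text
[[0.67592311 0.38758472]
 [0.36109408 0.03480484]] [[ 0.64967199 -0.05169184]
 [ 0.38455025 -0.37875693]]
[0.51715471 0.21030868]
[ 0.51507028 -0.21470354]
```

View pics/mat.png

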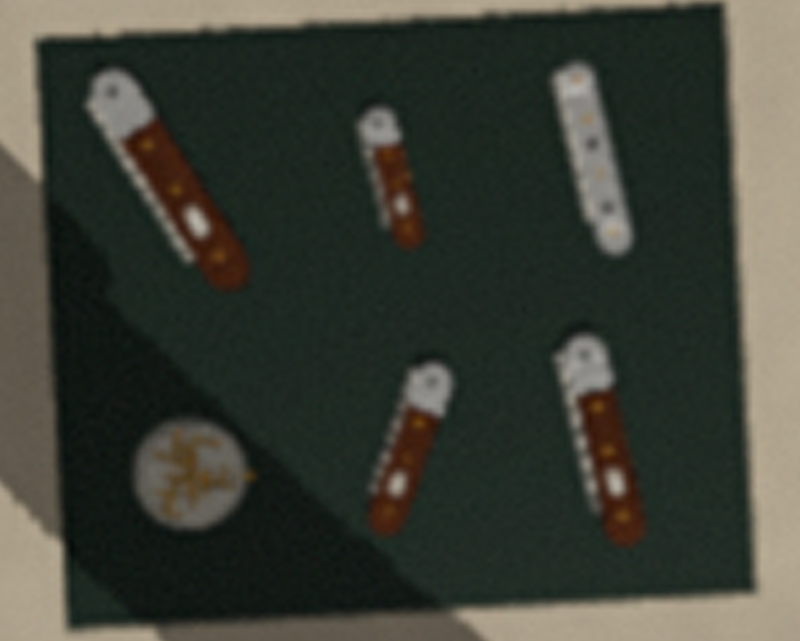

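View pics/tray.png

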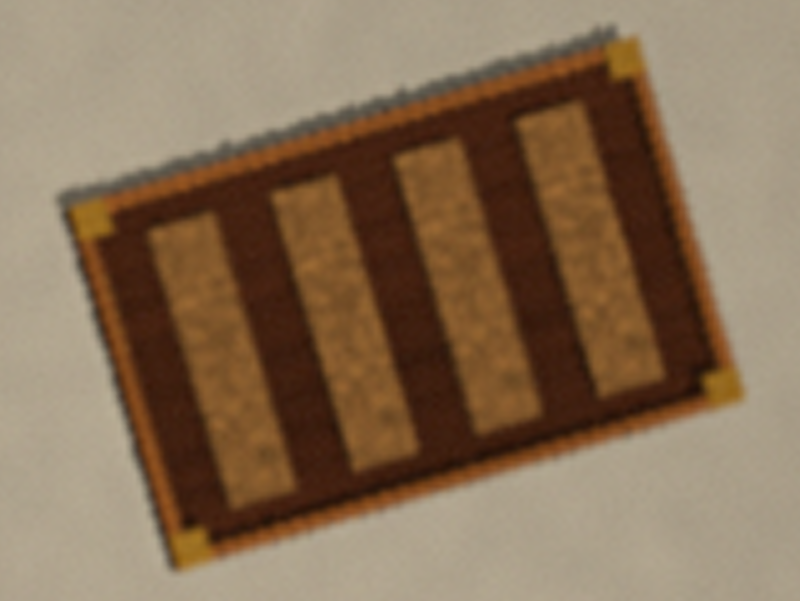

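Rectified at 0.5 mm/px, longest to shortest: C (168,180), A (600,440), D (412,447), B (392,177), with every bolster end already pointing away from the robot. The strips lean about 14° to the left. Next I'll fit the poses.

```bash
cat > fit.py <<'E'
from h import *
def boxes(mask,x1,y1,mm,amin,amax):
    out=[]
    for c in cv2.findContours(mask,cv2.RETR_EXTERNAL,cv2.CHAIN_APPROX_NONE)[0]:
        if not amin<cv2.contourArea(c)<amax: continue
        b=cv2.boxPoints(cv2.minAreaRect(c)); 
        e=[b[1]-b[0],b[2]-b[1]]; e.sort(key=np.linalg.norm); l=e[1] if e[1][1]<0 else -e[1]
        m=b.mean(0)+.5; out.append((x1-m[1]*mm/1e3,y1-m[0]*mm/1e3,np.degrees(np.arctan2(-l[0],-l[1])),np.linalg.norm(e[1])*mm,np.linalg.norm(e[0])*mm))
    return out
E
python3 - <<'E'
from fit import *
im=cv2.imread("pics/top0.png"); print("cam",-R.T@t)
for z in(.015,):
    m=rect(im,.35715,.67715,.0103,.4103,z,.5)
    r=m[...,2].astype(int); mask=((r>60)*255).astype(np.uint8)
    mask[:,:75]=0; mask=cv2.morphologyEx(mask,cv2.MORPH_CLOSE,np.ones((9,9)))
    cv2.imwrite("pics/mask.png",mask)
    for o in boxes(mask,.67715,.4103,.5,1500,14000):print(np.round(o,4))
m=rect(im,.365,.665,-.4147,-.0147,.014,.5)
h=cv2.cvtColor(m,cv2.COLOR_BGR2HSV); mask=((m[...,2]>105)&(m[...,1]>70)&(m[...,0]<200)).astype(np.uint8)*255
print("tray")
q=m[...,1]>60
tm=cv2.erode(((m[...,1]>62)*255).astype(np.uint8),np.ones((3,3)))
mask=((m[...,1]>62)*255).astype(np.uint8)
n=np.zeros_like(mask)
cv2.floodFill
lab=cv2.connectedComponentsWithStats(mask)
for o in boxes(cv2.bitwise_and(mask,0 if False else mask)*1,.665,-.0147,.5,1,1e6):pass
for i in range(1,lab[0]):
    if 8000<lab[2][i,4]<13000:
        for o in boxes((lab[1]==i).astype(np.uint8)*255,.665,-.0147,.5,1,1e6):print(np.round(o,4))
E
```

```text
cam [0.40793565 0.13882636 1.14639395]
[  0.4403   0.3157 -45.      54.8008  54.4472]
[  0.4539   0.2061 -18.6102  89.1865  24.8387]
[  0.4573   0.1097  13.1906 107.5618  28.4706]
[ 0.5891  0.2158 12.2648 70.8665 21.774 ]
[  0.5872   0.3287  31.4296 125.3139  29.533 ]
[  0.5976   0.114   13.3392 100.0607  23.5983]
tray
```

View pics/mask.png

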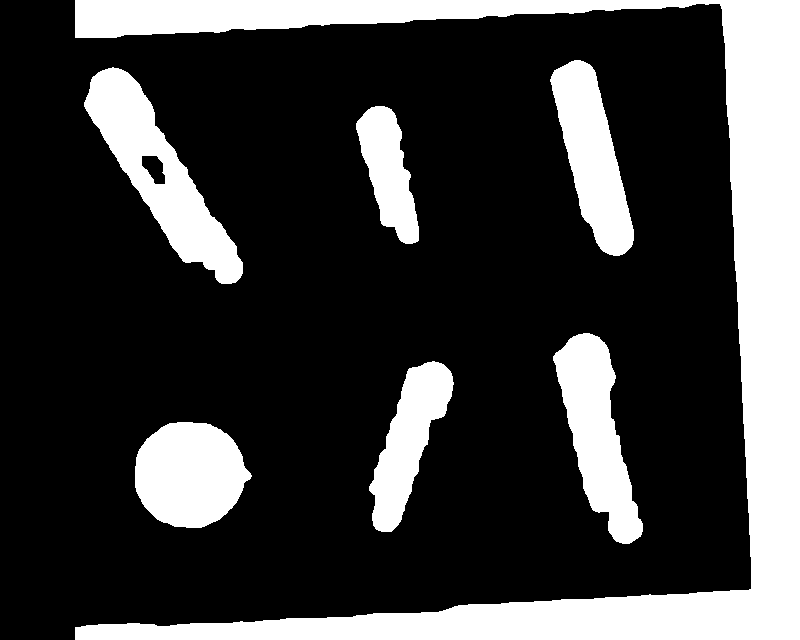

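```bash
python3 - <<'E'
from fit import *
im=cv2.imread("pics/top0.png")
# tray
m=rect(im,.365,.665,-.4147,-.0147,.014,.5)
print(m[360,222],m[340,285],m[300,20],m[560,300])
mask=((m[...,2]>85)*255).astype(np.uint8)
n,lab,st,ce=cv2.connectedComponentsWithStats(mask)
for i in range(1,n):
    if 5000<st[i,4]<15000:
        for o in boxes((lab==i).astype(np.uint8)*255,.665,-.0147,.5,1,1e6):print(np.round(o,4))
kn={'B':(.5891,.2158,12.3,72,17.5,13,21.8),'D':(.4539,.2061,-18.6,90,20.5,14,24.8),'A':(.4573,.1097,13.2,108,23.5,15,28.5),'C':(.5872,.3287,31.4,126,26,16,29.5)}
out=[]
for k,(x,y,a,L,w,h,mw) in kn.items():
    a=np.radians(a);u=np.array([np.cos(a),np.sin(a)]);v=np.array([-u[1],u[0]])
    c=np.array([x,y])-v*(mw-w)/2e3; print(k,c.round(4))
    s=np.arange(.07,-.07,-.00025);q=np.arange(.025,-.025,-.00025)
    Q,S=np.meshgrid(q,s); X=c+S[...,None]*u+Q[...,None]*v
    p=proj(np.dstack([X,np.full(S.shape,.003+h/1e3)])).reshape(*S.shape,2).astype(np.float32)
    g=np.clip(cv2.remap(im,p[...,0],p[...,1],cv2.INTER_CUBIC)*1.6,0,255).astype(np.uint8)
    H=4*np.array([w/2,L/2]); cv2.rectangle(g,tuple((100-H[0],280-H[1])) and (int(100-H[0]),int(280-H[1])),(int(100+H[0]),int(280+H[1])),(0,255,255),1)
    cv2.line(g,(100,0),(100,560),(255,255,0),1); out.append(g)
cv2.imwrite("pics/k4.png",np.hstack(out))
E
```

```text
[ 42  84 124] [16 32 64] [140 163 175] [141 165 177]
B [0.5896 0.2137]
D [0.4532 0.2041]
A [0.4579 0.1073]
C [0.5881 0.3272]
```

View pics/k4.png

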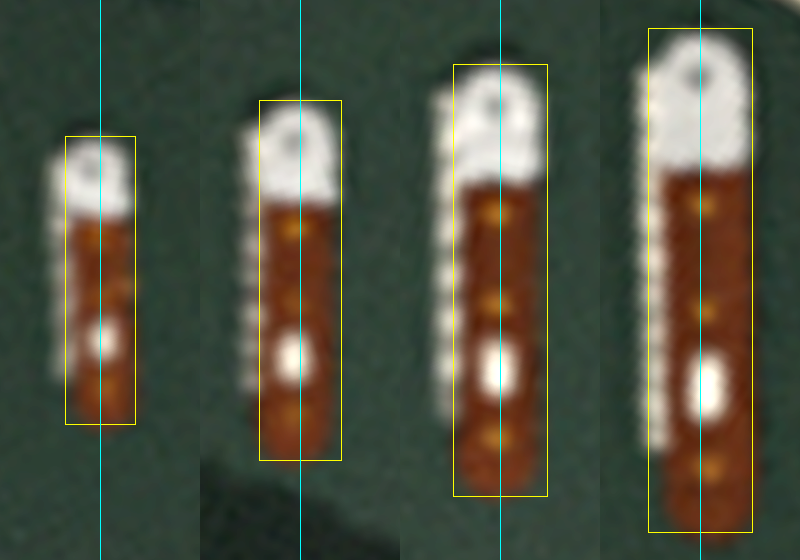

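The crop shows each body at its rectangle, with a serrated blade spine sticking out on the left of each. The fitted axes need small corrections: B +2°, D −1° and 1 mm left, C +1° and 1 mm right. I'll write those poses into a move helper.

```bash
cat > go.py <<'E'
import sys,numpy as np
from station import *
from scipy.spatial.transform import Rotation as Ro
T={'B':(.5887,.2130,14.3),'D':(.4532,.2054,-19.4),'A':(.4579,.1073,13.4),'C':(.5881,.3260,32.5)}
c=np.array([.51205,-.21855]);v=np.array([-np.sin(np.radians(16.6)),np.cos(np.radians(16.6))])
for i in range(4): T[str(i+1)]=(*(c+(.096-.064*i)*v),16.6)
def go(x,y,a,z):
    s=state();M=Ro.from_rotvec(s['tool_rot']).as_matrix();yaw=np.degrees(np.arctan2(M[1,0],M[0,0]))
    d=((a+180)-yaw+180)%360-180
    e=np.array([x,y,z])-s['ee_pos']; A=Ro.from_euler('z',d,degrees=True).as_matrix()@M
    print("t %.1f pos %s yaw %.2f q7 %.2f | turn %.2f, then %s"%(s['t'],s['ee_pos'].round(4),yaw,s['joint_pos'][6],-d/6,(A.T@e/.05).round(3)),"tilt",M[:,2].round(3),'open %.2f grip %.1f'%(s['opening'],s['grasp_force']),s['ft_force'].round(1))
if __name__=="__main__": go(*T[sys.argv[1]],float(sys.argv[2]))
E
python3 go.py B .1
```

```text
t 0.1 pos [0.2969 0.6057 0.2305] yaw 153.89 q7 -0.06 | turn -6.74, then [-3.715 -9.049  2.624] tilt [-0.001 -0.001 -1.   ] open 1.00 grip 0.0 [-0.  -0.9 -0.4]
```

Request:
{"method": "send_rows", "body": {"steps": "0 0 0 0 -0.96;0 0 0 0 -0.96;0 0 0 0 -0.96;0 0 0 0 -0.96;0 0 0 0 -0.96;0 0 0 0 -0.97;0 0 0 0 -0.97", "squeeze": 40}}

```text
t: 0.98
ee_pos: [0.297, 0.6058, 0.2308]
tool_rot: [0.397, -3.116, 0.001]
ft_force: [-0.4, 0.2, 0.2]
opening: 0.5
grasp_force: 0.0
```

Request:
{"method": "send_rows", "body": {"steps": "0 -0.37 -0.9 0.25 0;0 -0.37 -0.9 0.25 0;0 -0.37 -0.9 0.25 0;0 -0.37 -0.9 0.25 0;0 -0.37 -0.9 0.25 0;0 -0.37 -0.9 0.25 0;0 -0.37 -0.9 0.25 0;0 -0.37 -0.9 0.25 0;0 -0.37 -0.9 0.25 0;0 -0.37 -0.9 0.25 0;0 0 0 0 0;0 0 0 0 0"}}

```text
t: 2.48
ee_pos: [0.5873, 0.2162, 0.106]
tool_rot: [0.391, -3.116, -0.001]
ft_force: [-0.0, 0.1, 0.6]
opening: 0.499
grasp_force: 0.0
```

```bash
python3 go.py B .007
```

```text
t 2.5 pos [0.5873 0.2162 0.106 ] yaw -165.69 q7 1.28 | turn 0.00, then [-0.014 -0.071  1.979] tilt [-0.001  0.    -1.   ] open 0.50 grip 0.0 [-0.   0.1  0.6]
```

Request:
{"method": "send_rows", "body": {"steps": "0 -0.014 -0.071 0.4 0;0 0 0 0.5 0;0 0 0 0.5 0;0 0 0 0.35 0;0 0 0 0.23 0;0 0 0 0 0;-1 0 0 0 0;-1 0 0 0 0;-1 0 0 0 0;-1 0 0 0 0;-1 0 0 0 0;-1 0 0 0 0"}}

```text
t: 3.98
ee_pos: [0.5899, 0.2129, 0.0083]
tool_rot: [-0.391, 3.115, 0.001]
ft_force: [-0.9, -0.5, 7.0]
opening: 0.187
grasp_force: 39.7
```

```bash
python3 go.py B .1
```

```text
t 4.0 pos [0.5899 0.2129 0.0083] yaw -165.68 q7 1.26 | turn 0.00, then [ 0.019  0.009 -1.834] tilt [ 0.002  0.001 -1.   ] open 0.19 grip 39.7 [-0.9 -0.5  7. ]
```

Request:
{"method": "send_rows", "body": {"steps": "-1 0 0 -0.3 0;-1 0 0 -0.6 0;-1 0 0 -0.9 0;-1 0 0 0 0"}}

```text
t: 4.47
ee_pos: [0.5915, 0.2134, 0.1018]
tool_rot: [-0.39, 3.11, 0.003]
ft_force: [-0.2, 0.6, -0.1]
opening: 0.188
grasp_force: 39.1
```

```bash
python3 go.py 1 .1
```

```text
t 4.5 pos [0.5915 0.2134 0.1018] yaw -165.70 q7 1.28 | turn -0.38, then [ 3.990e+00 -5.905e+00  3.000e-03] tilt [ 0.006  0.003 -1.   ] open 0.19 grip 39.1 [-0.2  0.6 -0.1]
```

Request:
{"method": "send_rows", "body": {"steps": "-1 0 0 0 -0.38;-1 0.5 -0.738 0 0;-1 0.5 -0.738 0 0;-1 0.5 -0.738 0 0;-1 0.5 -0.738 0 0;-1 0.5 -0.738 0 0;-1 0.5 -0.738 0 0;-1 0.5 -0.738 0 0;-1 0.5 -0.738 0 0;-1 0 0 0 0;-1 0 0 0 0;-1 0 0 0 0"}}

```text
t: 5.98
ee_pos: [0.4822, -0.1261, 0.097]
tool_rot: [0.457, -3.108, -0.001]
ft_force: [-0.2, -0.1, -0.2]
opening: 0.184
grasp_force: 39.1
```

```bash
python3 go.py 1 .020
```

```text
t 6.0 pos [ 0.4822 -0.1261  0.097 ] yaw -163.25 q7 1.85 | turn 0.02, then [-0.044 -0.024  1.54 ] tilt [-0.     0.001 -1.   ] open 0.18 grip 39.1 [-0.2 -0.1 -0.2]
```

Request:
{"method": "send_rows", "body": {"steps": "-1 -0.044 -0.024 0.4 0;-1 0 0 0.5 0;-1 0 0 0.44 0;-1 0 0 0 0;-1 0 0 0 0"}}

```text
t: 6.6
ee_pos: [0.4849, -0.1273, 0.0308]
tool_rot: [-0.456, 3.108, 0.0]
ft_force: [0.0, -0.2, -0.2]
opening: 0.187
grasp_force: 39.1
```

```bash
python3 go.py 1 .0195
```

```text
t 6.6 pos [ 0.4849 -0.1273  0.0308] yaw -163.32 q7 1.81 | turn 0.01, then [0.    0.017 0.226] tilt [ 0.  0. -1.] open 0.19 grip 39.1 [ 0.  -0.2 -0.2]
```

Lower, release to a part opening, and lift.

Request:
{"method": "send_rows", "body": {"steps": "-1 0 0.017 0.12 0;-1 0 0 0.1 0;-1 0 0 0 0;-1 0 0 0 0;-0.2 0 0 0 0;-0.2 0 0 0 0;-0.2 0 0 0 0;-0.2 0 0 -0.4 0;0 0 0 -0.8 0;0 0 0 -0.4 0;0 0 0 0 0"}}

```text
t: 7.98
ee_pos: [0.4851, -0.1274, 0.1007]
tool_rot: [-0.453, 3.106, -0.002]
ft_force: [-0.2, -1.2, -0.0]
opening: 0.5
grasp_force: 0.0
```

```bash
python3 go.py D .1
```

```text
t 8.0 pos [ 0.4851 -0.1274  0.1007] yaw -163.41 q7 1.85 | turn 6.00, then [ 2.812e+00  6.067e+00 -3.000e-03] tilt [ 0.003 -0.001 -1.   ] open 0.50 grip 0.0 [-0.2 -1.2 -0. ]
```

Request:
{"method": "send_rows", "body": {"steps": "0 0 0 0 1;0 0 0 0 1;0 0 0 0 1;0 0 0 0 1;0 0 0 0 1;0 0 0 0 1"}}

```text
t: 8.72
ee_pos: [0.4836, -0.1271, 0.0983]
tool_rot: [-0.534, -3.094, 0.0]
ft_force: [-0.2, 0.0, -0.1]
opening: 0.497
grasp_force: 0.0
```

Request:
{"method": "send_rows", "body": {"steps": "0 0.4 0.867 0 0;0 0.4 0.867 0 0;0 0.4 0.867 0 0;0 0.4 0.867 0 0;0 0.4 0.867 0 0;0 0.4 0.867 0 0;0 0.4 0.867 0 0;0 0 0 0 0;0 0 0 0 0;0 0 0 0 0"}}

```text
t: 9.98
ee_pos: [0.4529, 0.2039, 0.099]
tool_rot: [-0.532, -3.096, 0.002]
ft_force: [0.2, -0.2, 0.0]
opening: 0.499
grasp_force: 0.0
```

```bash
python3 go.py D .009; python3 -c "
from station import *;import cv2
cv2.imwrite('pics/top1.png',capture('top')[:,:,::-1])
from h import *
m=rect(cv2.imread('pics/top1.png'),.39,.62,-.39,-.05,.025,.5);cv2.imwrite('pics/t1.png',m)"
```

```text
t 10.0 pos [0.4529 0.2039 0.099 ] yaw 160.48 q7 0.73 | turn -0.02, then [0.005 0.032 1.799] tilt [-0.001 -0.001 -1.   ] open 0.50 grip 0.0 [ 0.2 -0.2  0. ]
```

View pics/t1.png

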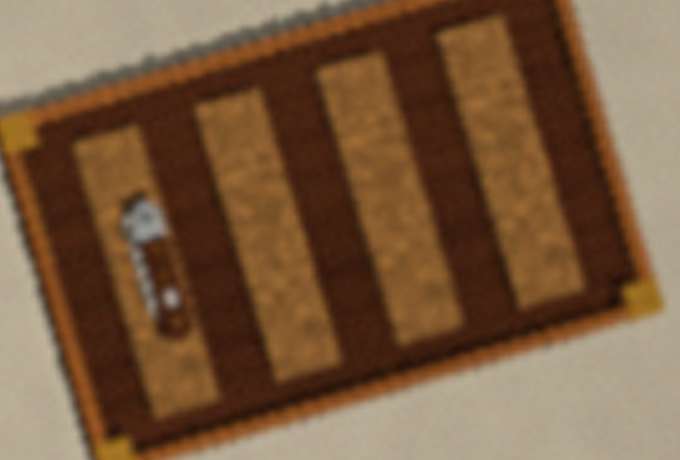

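B's bolster is at (142,195) and its butt at (176,338), so it may sit a little right and be slightly turned. I'll check with a straightened crop.

```bash
cat > chk.py <<'E'
from h import *; from go import T
import sys
L=dict(zip('1234',[(72,17.5,13),(90,20.5,14),(108,23.5,15),(126,26,16)]))
def crop(im,k):
    x,y,a=T[k];l,w,h=L[k];a=np.radians(a);u=np.array([np.cos(a),np.sin(a)]);v=np.array([-u[1],u[0]]);c=np.array([x,y])
    s=np.arange(.08,-.08,-.0003);q=np.arange(.03,-.03,-.0003)
    Q,S=np.meshgrid(q,s);X=c+S[...,None]*u+Q[...,None]*v; z=.014+h/1e3
    p=proj(np.dstack([X,np.full(S.shape,z)])).reshape(*S.shape,2).astype(np.float32)
    g=np.clip(cv2.remap(im,p[...,0],p[...,1],cv2.INTER_CUBIC)*1.5,0,255).astype(np.uint8)
    px=lambda s,q:(int(100-q/.3),int(266.7-s/.3))
    cv2.rectangle(g,px(l/2,w/2),px(-l/2,-w/2),(0,255,255),1);cv2.line(g,(100,0),(100,533),(255,255,0),1)
    # rest outline seen through plane z
    r=[]
    for ss,qq in((72.5,17),(72.5,-17),(-72.5,-17),(-72.5,17)):
        P=c+(ss*u+qq*v)/1e3; d=unproj(proj([[*P,.014]]),z)[0]-c; r.append(px(d@u*1e3,d@v*1e3))
    cv2.polylines(g,[np.array(r)],True,(0,255,0),1)
    return g
if __name__=="__main__":
    cv2.imwrite(sys.argv[2],np.hstack([crop(cv2.imread(sys.argv[1]),k) for k in sys.argv[3]]))
E
python3 chk.py pics/top1.png pics/c1.png 12
```

```text
(no output)
```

View pics/c1.png

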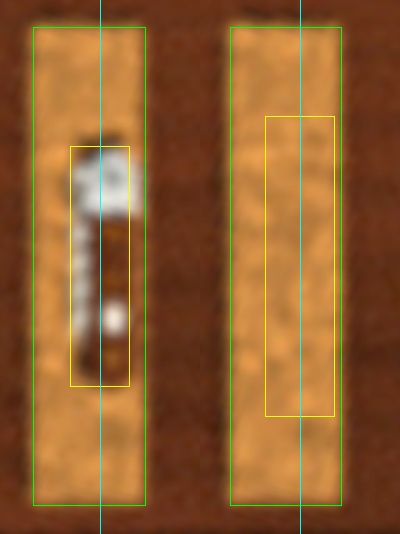

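The rest outlines match the cork exactly. B lies straight and centred lengthwise, but its rivets sit at column 114 against the axis at 100, so it is about 4 mm right. I'll aim the next placement about 3 mm further left and mend B at the end.

Request:
{"method": "send_rows", "body": {"steps": "0 0.005 0.032 0.4 0;0 0 0 0.5 0;0 0 0 0.5 0;0 0 0 0.3 0;0 0 0 0.1 0;0 0 0 0 0;-1 0 0 0 0;-1 0 0 0 0;-1 0 0 0 0;-1 0 0 0 0;-1 0 0 0 0"}}

```text
t: 11.4
ee_pos: [0.4536, 0.2073, 0.0101]
tool_rot: [0.529, 3.096, 0.001]
ft_force: [-0.5, -0.7, 6.5]
opening: 0.228
grasp_force: 39.4
```

```bash
sed -i 's/(.096-.064\*i)\*v)/(.096-.064*i+off)*v)/; s/^c=/off=float(sys.argv[3]) if len(sys.argv)>3 and "go" in sys.argv[0] else 0\nc=/' go.py; python3 go.py D .1
```

```text
t 11.4 pos [0.4536 0.2073 0.0101] yaw 160.61 q7 0.73 | turn 0.00, then [-0.008 -0.037 -1.797] tilt [ 0.001  0.001 -1.   ] open 0.23 grip 39.4 [-0.5 -0.7  6.5]
```

Request:
{"method": "send_rows", "body": {"steps": "-1 0 0 -0.3 0;-1 0 0 -0.6 0;-1 0 0 -0.9 0;-1 0 0 0 0;-1 0 0 0 0"}}

```text
t: 12.02
ee_pos: [0.4531, 0.2072, 0.0998]
tool_rot: [0.529, 3.096, 0.001]
ft_force: [0.1, 0.3, -0.8]
opening: 0.224
grasp_force: 39.4
```

```bash
python3 go.py 2 .1 .0033
```

```text
t 12.0 pos [0.4531 0.2072 0.0998] yaw 160.61 q7 0.73 | turn -6.00, then [ 1.303 -7.79  -0.01 ] tilt [ 0.001  0.    -1.   ] open 0.22 grip 39.4 [ 0.1  0.3 -0.8]
```

Request:
{"method": "send_rows", "body": {"steps": "-1 0 0 0 -1;-1 0 0 0 -1;-1 0 0 0 -1;-1 0 0 0 -1;-1 0 0 0 -1;-1 0 0 0 -1"}}

```text
t: 12.78
ee_pos: [0.4524, 0.2068, 0.0982]
tool_rot: [0.459, -3.106, 0.001]
ft_force: [0.4, 0.5, -0.7]
opening: 0.223
grasp_force: 39.4
```

Request:
{"method": "send_rows", "body": {"steps": "-1 0.13 -0.779 0 0;-1 0.13 -0.779 0 0;-1 0.13 -0.779 0 0;-1 0.13 -0.779 0 0;-1 0.13 -0.779 0 0;-1 0.13 -0.779 0 0;-1 0.13 -0.779 0 0;-1 0.13 -0.779 0 0;-1 0.13 -0.779 0 0;-1 0.13 -0.779 0 0;-1 0 0 0 0;-1 0 0 0 0"}}

```text
t: 14.28
ee_pos: [0.5015, -0.184, 0.0984]
tool_rot: [0.453, -3.107, -0.002]
ft_force: [-0.7, -0.4, 0.0]
opening: 0.221
grasp_force: 39.4
```

```bash
python3 go.py 2 .022 .0033
```

```text
t 14.3 pos [ 0.5015 -0.184   0.0984] yaw -163.40 q7 1.96 | turn 0.00, then [-0.007 -0.019  1.528] tilt [-0.002  0.001 -1.   ] open 0.22 grip 39.4 [-0.7 -0.4  0. ]
```

Request:
{"method": "send_rows", "body": {"steps": "-1 -0.007 -0.019 0.4 0;-1 0 0 0.5 0;-1 0 0 0.4 0;-1 0 0 0 0;-1 0 0 0 0"}}

```text
t: 14.9
ee_pos: [0.5031, -0.1847, 0.0348]
tool_rot: [-0.456, 3.108, 0.0]
ft_force: [-0.3, 0.1, 0.2]
opening: 0.225
grasp_force: 39.4
```

```bash
python3 go.py 2 .0208 .0033
```

```text
t 14.9 pos [ 0.5031 -0.1847  0.0348] yaw -163.32 q7 1.93 | turn 0.01, then [0.022 0.005 0.279] tilt [ 0.  0. -1.] open 0.23 grip 39.4 [-0.3  0.1  0.2]
```

Request:
{"method": "send_rows", "body": {"steps": "-1 0.022 0.005 0.15 0;-1 0 0 0.13 0;-1 0 0 0 0;-1 0 0 0 0;-0.2 0 0 0 0;-0.2 0 0 0 0;-0.2 0 0 0 0;-0.2 0 0 -0.4 0;0 0 0 -0.8 0;0 0 0 -0.4 0;0 0 0 0 0"}}

```text
t: 16.27
ee_pos: [0.5025, -0.1859, 0.1017]
tool_rot: [-0.453, 3.106, -0.002]
ft_force: [0.8, 0.1, -0.3]
opening: 0.502
grasp_force: 0.0
```

```bash
python3 go.py A .1
```

```text
t 16.3 pos [ 0.5025 -0.1859  0.1017] yaw -163.41 q7 1.96 | turn 0.53, then [-0.491  5.911  0.024] tilt [ 0.003 -0.001 -1.   ] open 0.50 grip 0.0 [ 0.8  0.1 -0.3]
```

Request:
{"method": "send_rows", "body": {"steps": "0.15 0 0 0 0.53;0.15 -0.07 0.844 0 0;0.15 -0.07 0.844 0 0;0.15 -0.07 0.844 0 0;0.15 -0.07 0.844 0 0;0.15 -0.07 0.844 0 0;0.15 -0.07 0.844 0 0;0.15 -0.07 0.844 0 0;0.15 0 0 0 0;0.15 0 0 0 0;0.15 0 0 0 0"}}

```text
t: 17.65
ee_pos: [0.4569, 0.1061, 0.0999]
tool_rot: [0.364, -3.12, 0.001]
ft_force: [0.2, -0.2, 0.5]
opening: 0.58
grasp_force: 0.0
```

```bash
python3 go.py A .009; python3 -c "
from station import *;import cv2
cv2.imwrite('pics/top2.png',capture('top')[:,:,::-1])"; python3 chk.py pics/top2.png pics/c2.png 12
```

```text
t 17.6 pos [0.4569 0.1061 0.0999] yaw -166.69 q7 1.34 | turn -0.01, then [-0.027  0.019  1.819] tilt [-0.001 -0.001 -1.   ] open 0.58 grip 0.0 [ 0.2 -0.2  0.5]
```

View pics/c2.png

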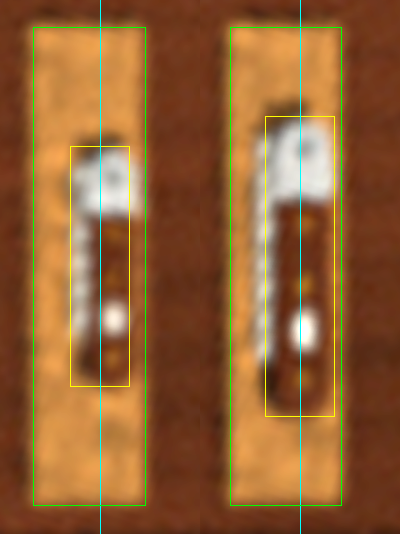

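D sits at columns 304 against 300, about 1 mm right, straight and centred lengthwise. B's rivets are still at 114. Next is A.

Request:
{"method": "send_rows", "body": {"steps": "0.15 -0.027 0.019 0.4 0;0.15 0 0 0.5 0;0.15 0 0 0.5 0;0.15 0 0 0.3 0;0.15 0 0 0.12 0;0.15 0 0 0 0;-1 0 0 0 0;-1 0 0 0 0;-1 0 0 0 0;-1 0 0 0 0;-1 0 0 0 0;-1 0 0 0 0"}}

```text
t: 19.2
ee_pos: [0.4585, 0.1087, 0.0101]
tool_rot: [-0.367, 3.119, 0.0]
ft_force: [-0.3, -0.0, 5.8]
opening: 0.258
grasp_force: 39.4
```

Request:
{"method": "send_rows", "body": {"steps": "-1 0 0 -0.3 0;-1 0 0 -0.6 0;-1 0 0 -0.9 0;-1 0 0 0 0;-1 0 0 0 0"}}

```text
t: 19.82
ee_pos: [0.4579, 0.1085, 0.0994]
tool_rot: [-0.367, 3.119, -0.0]
ft_force: [0.7, -0.8, -0.6]
opening: 0.257
grasp_force: 39.6
```

```bash
python3 go.py 3 .1 .0043
```

```text
t 19.8 pos [0.4579 0.1085 0.0994] yaw -166.58 q7 1.33 | turn -0.53, then [ 0.832 -7.132 -0.012] tilt [ 0.001  0.    -1.   ] open 0.26 grip 39.6 [ 0.7 -0.8 -0.6]
```

Request:
{"method": "send_rows", "body": {"steps": "-1 0 0 0 -0.53;-1 0.092 -0.793 0 0;-1 0.092 -0.793 0 0;-1 0.092 -0.793 0 0;-1 0.092 -0.793 0 0;-1 0.092 -0.793 0 0;-1 0.092 -0.793 0 0;-1 0.092 -0.793 0 0;-1 0.092 -0.793 0 0;-1 0.092 -0.793 0 0;-1 0 0 0 0;-1 0 0 0 0"}}

```text
t: 21.32
ee_pos: [0.5196, -0.2443, 0.098]
tool_rot: [0.454, -3.107, -0.003]
ft_force: [-0.1, -0.2, -1.4]
opening: 0.26
grasp_force: 39.7
```

Request:
{"method": "send_rows", "body": {"steps": "-1 0 0 0.4 0;-1 0 0 0.5 0;-1 0 0 0.4 0;-1 0 0 0 0;-1 0 0 0 0"}}

```text
t: 21.95
ee_pos: [0.5207, -0.2443, 0.0348]
tool_rot: [-0.456, 3.108, 0.0]
ft_force: [0.5, -0.4, -1.4]
opening: 0.26
grasp_force: 39.6
```

```bash
python3 go.py 3 .0208 .0043
```

```text
t 21.9 pos [ 0.5207 -0.2443  0.0348] yaw -163.32 q7 2.02 | turn 0.01, then [ 0.018 -0.011  0.28 ] tilt [ 0.  0. -1.] open 0.26 grip 39.6 [ 0.5 -0.4 -1.4]
```

Request:
{"method": "send_rows", "body": {"steps": "-1 0.018 -0.011 0.15 0;-1 0 0 0.13 0;-1 0 0 0 0;-1 0 0 0 0;-0.1 0 0 0 0;-0.1 0 0 0 0;-0.1 0 0 0 0;-0.1 0 0 -0.4 0;0.15 0 0 -0.8 0;0.15 0 0 -0.4 0;0.15 0 0 0 0"}}

```text
t: 23.32
ee_pos: [0.5205, -0.2463, 0.1017]
tool_rot: [-0.453, 3.106, -0.003]
ft_force: [0.3, 0.2, 0.3]
opening: 0.57
grasp_force: 0.0
```

```bash
python3 go.py C .1
```

```text
t 23.3 pos [ 0.5205 -0.2463  0.1017] yaw -163.41 q7 2.05 | turn -2.65, then [-7.29   8.927  0.034] tilt [ 0.003 -0.001 -1.   ] open 0.57 grip 0.0 [0.3 0.2 0.3]
```

Request:
{"method": "send_rows", "body": {"steps": "0.25 0 0 0 -0.9;0.25 0 0 0 -0.9;0.25 0 0 0 -0.85"}}

```text
t: 23.7
ee_pos: [0.519, -0.2456, 0.0991]
tool_rot: [0.884, -3.013, -0.002]
ft_force: [0.4, -0.4, 0.7]
opening: 0.624
grasp_force: 0.0
```

Request:
{"method": "send_rows", "body": {"steps": "0.25 -0.729 0.893 0 0;0.25 -0.729 0.893 0 0;0.25 -0.729 0.893 0 0;0.25 -0.729 0.893 0 0;0.25 -0.729 0.893 0 0;0.25 -0.729 0.893 0 0;0.25 -0.729 0.893 0 0;0.25 -0.729 0.893 0 0;0.25 -0.729 0.893 0 0;0.25 -0.729 0.893 0 0;0.25 0 0 0 0;0.25 0 0 0 0"}}

```text
t: 25.2
ee_pos: [0.5865, 0.3257, 0.0988]
tool_rot: [0.879, -3.014, 0.002]
ft_force: [-0.4, -0.3, -0.6]
opening: 0.624
grasp_force: 0.0
```

```bash
python3 go.py C .009
```

```text
t 25.2 pos [0.5865 0.3257 0.0988] yaw -147.47 q7 1.38 | turn 0.00, then [-0.034 -0.011  1.796] tilt [-0.002 -0.002 -1.   ] open 0.62 grip 0.0 [-0.4 -0.3 -0.6]
```

Request:
{"method": "send_rows", "body": {"steps": "0.25 -0.02 -0.011 0.4 0;0.25 0 0 0.5 0;0.25 0 0 0.5 0;0.25 0 0 0.3 0;0.25 0 0 0.09 0;0.25 0 0 0 0;-1 0 0 0 0;-1 0 0 0 0;-1 0 0 0 0;-1 0 0 0 0;-1 0 0 0 0;-1 0 0 0 0"}}

```text
t: 26.7
ee_pos: [0.5887, 0.3272, 0.0119]
tool_rot: [-0.879, 3.014, 0.001]
ft_force: [-1.1, 0.4, 6.9]
opening: 0.287
grasp_force: 40.0
```

Request:
{"method": "send_rows", "body": {"steps": "-1 0 0 -0.3 0;-1 0 0 -0.6 0;-1 0 0 -0.9 0;-1 0 0 0 0;-1 0 0 0 0"}}

```text
t: 27.32
ee_pos: [0.5881, 0.3263, 0.1012]
tool_rot: [-0.879, 3.016, -0.0]
ft_force: [-0.5, -0.3, -1.3]
opening: 0.285
grasp_force: 39.5
```

```bash
python3 go.py 4 .1 .0043
```

```text
t 27.3 pos [0.5881 0.3263 0.1012] yaw -147.50 q7 1.38 | turn 2.65, then [  4.571 -11.843   0.025] tilt [ 0. -0. -1.] open 0.28 grip 39.5 [-0.5 -0.3 -1.3]
```

Request:
{"method": "send_rows", "body": {"steps": "-1 0 0 0 0.9;-1 0 0 0 0.9;-1 0 0 0 0.85;-1 0.327 -0.846 0 0;-1 0.327 -0.846 0 0;-1 0.327 -0.846 0 0;-1 0.327 -0.846 0 0"}}

```text
t: 28.2
ee_pos: [0.5728, 0.144, 0.0997]
tool_rot: [0.453, -3.106, 0.001]
ft_force: [1.7, -0.9, -2.0]
opening: 0.285
grasp_force: 39.5
```

Request:
{"method": "send_rows", "body": {"steps": "-1 0.327 -0.846 0 0;-1 0.327 -0.846 0 0;-1 0.327 -0.846 0 0;-1 0.327 -0.846 0 0;-1 0.327 -0.846 0 0;-1 0.327 -0.846 0 0;-1 0.327 -0.846 0 0;-1 0.327 -0.846 0 0;-1 0.327 -0.846 0 0;-1 0.327 -0.846 0 0;-1 0 0 0 0;-1 0 0 0 0"}}

```text
t: 29.7
ee_pos: [0.5375, -0.3055, 0.0998]
tool_rot: [0.453, -3.107, -0.003]
ft_force: [0.5, 1.2, -1.1]
opening: 0.286
grasp_force: 39.6
```

Request:
{"method": "send_rows", "body": {"steps": "-1 0 0 0.4 0;-1 0 0 0.5 0;-1 0 0 0.4 0;-1 0 0 0 0;-1 0 0 0 0"}}

```text
t: 30.32
ee_pos: [0.5387, -0.3054, 0.0364]
tool_rot: [-0.456, 3.108, 0.0]
ft_force: [0.4, -0.3, -1.1]
opening: 0.284
grasp_force: 39.6
```

```bash
python3 go.py 4 .0226 .0043
```

```text
t 30.3 pos [ 0.5387 -0.3054  0.0364] yaw -163.32 q7 2.11 | turn 0.01, then [ 0.014 -0.016  0.275] tilt [ 0.  0. -1.] open 0.28 grip 39.6 [ 0.4 -0.3 -1.1]
```

Request:
{"method": "send_rows", "body": {"steps": "-1 0.014 -0.016 0.15 0;-1 0 0 0.125 0;-1 0 0 0 0;-1 0 0 0 0;-0.1 0 0 0 0;-0.1 0 0 0 0;-0.1 0 0 0 0;-0.1 0 0 -0.4 0;0 0 0 -0.8 0;0 0 0 -0.4 0;0 0 0 0 0"}}

```text
t: 31.7
ee_pos: [0.5385, -0.3078, 0.1035]
tool_rot: [-0.453, 3.106, -0.003]
ft_force: [-0.7, 0.3, -1.0]
opening: 0.501
grasp_force: 0.0
```

```bash
python3 go.py 1 .1 -.002
```

```text
t 31.7 pos [ 0.5385 -0.3078  0.1035] yaw -163.41 q7 2.13 | turn -0.00, then [-2.000e-03  3.742e+00  6.300e-02] tilt [ 0.003 -0.001 -1.   ] open 0.50 grip 0.0 [-0.7  0.3 -1. ]
```

Request:
{"method": "send_rows", "body": {"steps": "0 0 0.75 0 0;0 0 0.75 0 0;0 0 0.75 0 0;0 0 0.75 0 0;0 0 0.742 0.06 0;0 0 0 0 0;0 0 0 0.4 0;0 0 0 0.5 0;0 0 0 0.4 0;0 0 0 0 0;0 0 0 0 0"}}

```text
t: 33.08
ee_pos: [0.4843, -0.1284, 0.0342]
tool_rot: [0.453, -3.109, 0.0]
ft_force: [-1.0, 0.3, 0.1]
opening: 0.504
grasp_force: 0.0
```

```bash
python3 go.py 1 .021 -.002
```

```text
t 33.1 pos [ 0.4843 -0.1284  0.0342] yaw -163.42 q7 1.80 | turn -0.00, then [-0.017 -0.006  0.264] tilt [-0. -0. -1.] open 0.50 grip 0.0 [-1.   0.3  0.1]
```

Request:
{"method": "send_rows", "body": {"steps": "0 0 0 0.15 0;0 0 0 0.11 0;0 0 0 0 0;-1 0 0 0 0;-1 0 0 0 0;-1 0 0 0 0;-1 0 0 0 0;-1 0 0 0 0;-1 0 0 -0.1 0;-1 0 0 -0.1 0;-1 0 0 0 0;-1 0 0 0 0"}}

```text
t: 34.58
ee_pos: [0.4842, -0.128, 0.0311]
tool_rot: [-0.453, 3.109, -0.0]
ft_force: [-0.3, -0.5, 0.5]
opening: 0.186
grasp_force: 39.1
```

```bash
python3 go.py 1 .021 .0041
```

```text
t 34.6 pos [ 0.4842 -0.128   0.0311] yaw -163.40 q7 1.80 | turn -0.00, then [-0.017  0.108  0.202] tilt [ 0. -0. -1.] open 0.19 grip 39.1 [-0.3 -0.5  0.5]
```

Place B again, then lift and pull clear toward the mat side for the check.

Request:
{"method": "send_rows", "body": {"steps": "-1 -0.005 0.1 0 0;-1 0 0 0.1 0;-1 0 0 0.1 0;-1 0 0 0 0;-1 0 0 0 0;-0.2 0 0 0 0;-0.2 0 0 0 0;-0.2 0 0 0 0;-0.2 0 0 -0.4 0;0 0 0 -0.8 0;0 0 0 -0.8 0;0 0 0 0 0"}}

```text
t: 36.08
ee_pos: [0.4846, -0.1235, 0.1235]
tool_rot: [-0.452, 3.104, -0.003]
ft_force: [0.8, 0.1, 0.0]
opening: 0.496
grasp_force: 0.0
```

Request:
{"method": "send_rows", "body": {"steps": "0 0 0.8 0 0;0 0 0.8 0 0;0 0 0.8 0 0;0 0 0.8 0 0;0 0 0.8 0 0;0 0 0.8 0 0;0 0 0 0 0;0 0 0 0 0"}}

```text
t: 37.08
ee_pos: [0.4142, 0.1063, 0.1205]
tool_rot: [0.454, -3.108, 0.001]
ft_force: [-0.3, -1.2, -0.5]
opening: 0.5
grasp_force: 0.0
```

```bash
python3 -c "
from station import *;import cv2
cv2.imwrite('pics/top3.png',capture('top')[:,:,::-1])"; python3 chk.py pics/top3.png pics/c3.png 1234
```

```text
(no output)
```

View pics/c3.png

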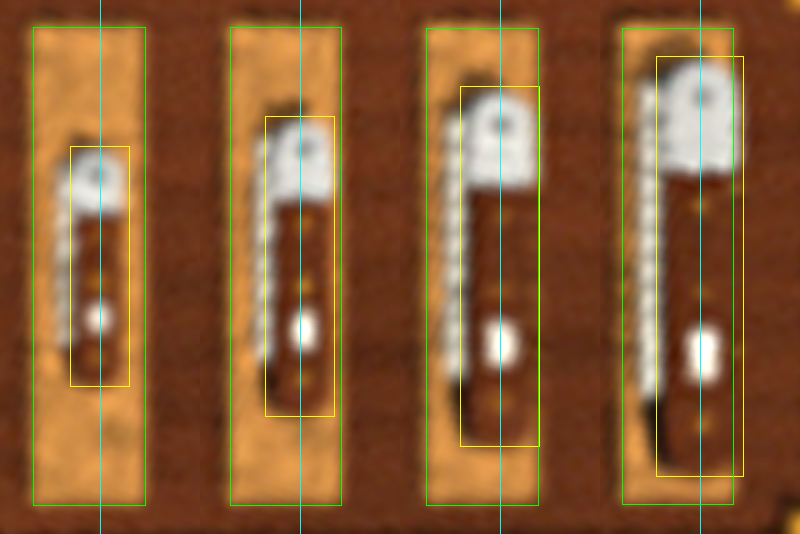

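View pics/top3.png

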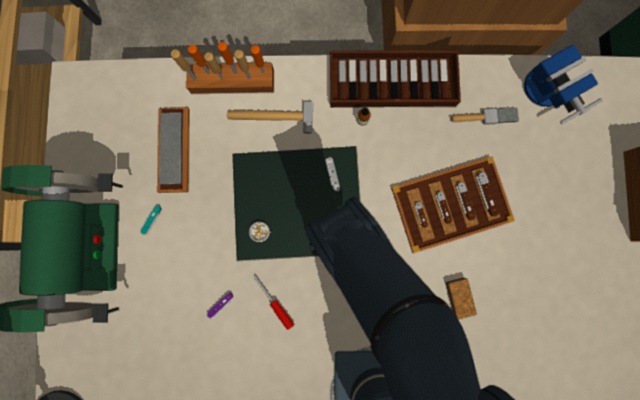

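All four knives sit within about 1 mm of their rest axes (rivet columns 98, 304, 500 and 703 against 100, 300, 500 and 700). They are straight, bolsters away. The bare knife (333,174), the tin and the bottle (363,116) are undisturbed.

```bash
python3 -c "
from station import *
print(close_job())"
```

```text
the job is handed in; nothing more can be done
None
```

The four wood-handled knives are laid out B, D, A, C (shortest to longest, left to right), one per cork rest, within about 1 mm of centre and straight with bolsters away; the bare knife and oil bottle were left undisturbed, and the job is handed in.

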